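Fold out the honey sign's leg and stand it beside the honey jar

ROBOT

A 6-joint arm with a two-finger parallel gripper is mounted at the origin on a cart in front of the work surface, level with it; the furniture and walls round the work are solid. World frame = base frame: x ahead of the robot, y to its left, z up, the work surface at z = 0. Lengths are in m, angles in rad, forces in N, time in s.
With the tool pointing down it reaches from about 0.3 to 0.875 m from the base axis. Payload 6.4 kg.
Tool frame: the origin (TCP) lies midway between the tips of the shut fingers; the grasp point (between the pads) lies 19 mm behind it; z points along the fingers, y is the line along which they close (so a half turn about z gives the same grasp; the last joint's range is limited). The gripper opens to 85 mm and grips with 20 to 120 N. Pads are 22 mm wide; open, the fingers measure 114 mm over their backs; the gripper's body (76 mm by 85 mm) begins 54 mm behind the grasp point. The pads swing forward as they close: fully open they stand 13 mm farther back than shut.
Start: joints at [-1.423, 0.181, 1.607, -0, 1.354, -0.206], TCP at [0.199, -0.539, 0.231] pointing down, gripper open.
Joint ranges: [-2.99, 2.99], [-0.89, 2.07], [0.3, 2.58], [-1.14, 4.28], [0, 2.63], [-3.12, 3.12]. Speed limits (rad/s): [2.57, 2.57, 3.01, 3.14, 3.14, 3.14].

INTERFACE

Orientations are given as a unit quaternion [w, x, y, z].
In Python, from bench import ctrl gives the robot as it stands. The module is installed in compiled form; this text tells all that it offers.
- The arm moves only by the tool move_arm, never from a script. Its argument "plan" is one flat list of numbers, 6 for each row, row after row: the shift along the world's x, y, z in units of 50 mm (1.0 is 50 mm), then the turn, a rotation vector about the world's x, y, z in rad. A call has 1 to 10 rows; each row is the pose to reach, as a shift and turn from the pose commanded when the call began; what a row does not reach only later rows make up. A row lasts 1/8 s, in which the tool goes at most 62.5 mm and 10.7 degrees, less where a joint would pass 70% of its speed; a pose out of reach is approached as far as the arm can. A call with a gripper value outside its range is refused whole. "grip" is the finger opening in mm, from 0 to 85.4, set as the call begins (left out, the last holds). The fingers move at their own pace and stop on an object; the grip force is fixed at half the most. Time passes only in rows, so rows that repeat a pose let the fingers close. It gives the time, the measured TCP pose, the force, the opening and the grip force at its end, in the units of the state.
- ctrl.get_obs(): the state, without advancing time (a new reading comes with each control period).
- ctrl.camera(name): name is "side" or "top"; returns a dict with "pixels" (480x640x3 uint8, red, green, blue), "fx", "fy", "cx", "cy" (pixels), "origin" and "attitude" of the camera in the world. Camera axes: x right, y down, z forward; pixel columns grow to the right and rows downward; lengths in m; the calibration is good to about 2 mm. A picture is of the moment at which its call begins. There is no depth.
- ctrl.hand_in(): hands the job in; it is judged then, once.
The state is a dict: "time_s": time; "q": joint angles; "dq": joint speeds; "joint_efforts": joint torques, N m; "eef_pos": TCP position; "eef_rot": TCP orientation; "wrist_force": force on the tool from outside, world axes, zero at the start; "torque": the same for the moment, N m; "opening": opening from 0.0 (shut) to 1.0 (fully open); "grasp_force": force on a finger pad.
Only numpy, scipy, OpenCV 4.12 (cv2) and the standard library are available. Lean on these libraries where they do the work, as an engineer would, in place of code of your own. Each camera call takes 0.05 s, during which the arm holds its last target. There are 200 camera calls.

TASK

The small honey sign is parked with its face leaning against the beech box. Fold its back leg out by the brass knob until it stops, then lift the sign over to the cash desk and set it down gently so that it stands free on its own bottom edge and leg, close beside the honey jar on the side away from the till, in line with it and squarely facing the customers across the desk. Do not let the sign fall over, and leave the jar and the beech box where they are.

Things in the scene. Friction and masses are not known exactly. Their poses are not given: they have to be found in the camera images.
- sign: Wood-framed slate, 120 wide, 190 high, 14 thick (mm), 0.37 kg. Origin: centre of its bottom edge, mid-thickness. Axes: z up the board, y across it, x out of its face (drawn honeycomb); leg on the -x back. Starts tipped 15 deg forward, face on the beech box, back to the cash desk. On its open leg it leans back 19 deg (0.34 rad) on its rear bottom edge. Customers stand on the far (+x) side.
- sign_top (a point): Middle of the sign's top edge, 190 mm up its z axis from its origin. The parked sign's top edge is about 70 mm above the box: room to grasp it from above across the 14 mm thickness.
- sign_foot (a point): Middle of the sign's rear bottom edge (7 mm behind the sign's origin), between two rubber feet; at height 0 when the sign stands.
- leg (a joint): Opening of the sign's folding leg, in rad: 0 folded flat on the back, 0.63 (36 deg) fully out against its stop. It starts at 0 to 0.08. A friction hinge (about 0.05 N m, some 0.5 N at the knob) keeps it wherever it is left. It opens about an axis along the sign's y, the foot swinging out to the sign's -x.
- leg_hinge (a point): Middle of the leg's hinge axis, on the sign: 150 mm up the board and 11 mm behind the middle of its thickness (sign frame -0.011, 0, 0.150).
- leg_knob (a point): Centre of the brass knob's head on the leg: a disc 20 mm in diameter, 12 mm thick, axis square to the leg, centred 14.5 mm off the leg's outer face on an 11 mm stem. With the leg folded it lies 100 mm below the hinge axis and 18 mm further behind it. The leg is 40 mm wide and 7 mm thick.
- leg_foot (a point): Centre of the rubber roll (radius 4 mm) at the free end of the leg, 142 mm from the hinge axis; at height 4 mm when the sign stands on its leg, about 94 mm behind the rear bottom edge.
- wood_box: Open beech box, 64 deep x 160 wide x 110 high mm, loose, 0.55 kg; origin at the centre of its underside, x along its depth away from the sign, y along its width.
- honey_jar: Glass jar of honey with a grey lid, diameter 71, height 110 mm, 0.45 kg, loose, standing on the dark cash desk just right of the till; origin at the centre of its underside, axes parallel to the world's (x to the customers, y to the till). The desk's front edge lies at x = 0.42, its top at z = 0.

How it is judged:
By the outcome, as a careful person would: the job done as asked, in the order asked, and still so for the second after the job is handed in, with the robot touching nothing.
It also fails if it takes over 48 s, if anything falls off the work surface, if the arm or the gripper's body presses on something with over 40 N, if the wrist force passes 120 N, or if a joint passes its speed limit or range.

## Working session

There is one attempt and no reset: what is moved stays moved. The work goes in short steps, Python scripts to look and compute and a tool call to move; the robot and the scene stay as the last step left them, time stands still between calls to the robot, and variables do not carry over. Pictures are saved under pics/ and viewed, at most 14 in all, crops included, and the job is handed in when it is done.

Besides the shell and the picture viewer there is one more tool, called after ">>>" by a JSON object that holds its "name" and its "arguments", one argument or row to a line. move_arm: Moves the arm, as the interface text tells. Its arguments: {"type":"object","properties":{"plan":{"type":"array"},"grip":{"type":"number"}},"required":["plan"]}

```bash
mkdir -p pics
cat > h.py <<'E'
import numpy as np, cv2
from bench import ctrl
from scipy.spatial.transform import Rotation as R
def att(c):
    a=np.array(c["attitude"],float)
    return a if a.shape==(3,3) else R.from_quat(a[[1,2,3,0]]).as_matrix()
def ray(c,u,v):
    d=att(c)@np.array([(u-c["cx"])/c["fx"],(v-c["cy"])/c["fy"],1]); return np.array(c["origin"]),d/np.linalg.norm(d)
def onz(c,u,v,z):
    o,d=ray(c,u,v); return o+d*(z-o[2])/d[2]
def two(c1,p1,c2,p2):
    o1,d1=ray(c1,*p1);o2,d2=ray(c2,*p2)
    t=np.linalg.lstsq(np.c_[d1,-d2],o2-o1,rcond=None)[0]
    a,b=o1+t[0]*d1,o2+t[1]*d2; return (a+b)/2,np.linalg.norm(a-b)
def proj(c,P):
    p=att(c).T@(np.array(P)-c["origin"]); return np.array([c["fx"]*p[0]/p[2]+c["cx"],c["fy"]*p[1]/p[2]+c["cy"]])
def snap(tag):
    out=[]
    for n in("side","top"):
        c=ctrl.camera(n); cv2.imwrite(f"pics/{tag}_{n}.png",cv2.cvtColor(c["pixels"],cv2.COLOR_RGB2BGR)); out.append(c)
    np.save(f"pics/{tag}.npy",np.array(out,dtype=object),allow_pickle=True); return out
E
python3 - <<'E'
from h import *
for c in snap("a"): print({k:v for k,v in c.items() if k!="pixels"})
o=ctrl.get_obs(); print(o)
E
```

```text
{'fx': 564.3663277959424, 'fy': 564.3663277959424, 'cx': 316.01661036433586, 'cy': 228.78624825841968, 'origin': array([0.43264624, 0.92175504, 0.77251102]), 'attitude': array([ 0.02684546, -0.03055756,  0.8786302 , -0.4757673 ])}
{'fx': 457.01749393622555, 'fy': 457.01749393622555, 'cx': 319.36575756309225, 'cy': 241.05058314670723, 'origin': array([ 0.40639485, -0.05238779,  0.99304991]), 'attitude': array([ 0.0519767 , -0.70027237,  0.70972573, -0.05662518])}
{'time_s': 0.1, 'q': array([-1.42327391e+00,  1.81499125e-01,  1.60790251e+00, -5.48261857e-06,
        1.35379693e+00, -2.06291994e-01]), 'dq': array([-3.17616588e-04, -1.79976360e-03,  1.81959637e-04, -2.20605793e-03,
        1.38449083e-05, -4.41946213e-04]), 'joint_efforts': array([ 3.92685479e-04, -4.45876908e+01, -3.52238595e+01, -3.54076419e-04,
        4.19378441e-03, -1.41361423e-05]), 'eef_pos': array([ 0.19916981, -0.53887551,  0.23045869]), 'eef_rot': array([-8.02687323e-04,  9.84392266e-01,  1.75986423e-01,  2.09158866e-05]), 'wrist_force': array([-0.33718327,  0.6893316 , -0.72463667]), 'torque': array([-0.00435378, -0.00650829, -0.03739691]), 'grasp_force': 0.0, 'opening': 1.0019459343000476}
```

View pics/a_side.png

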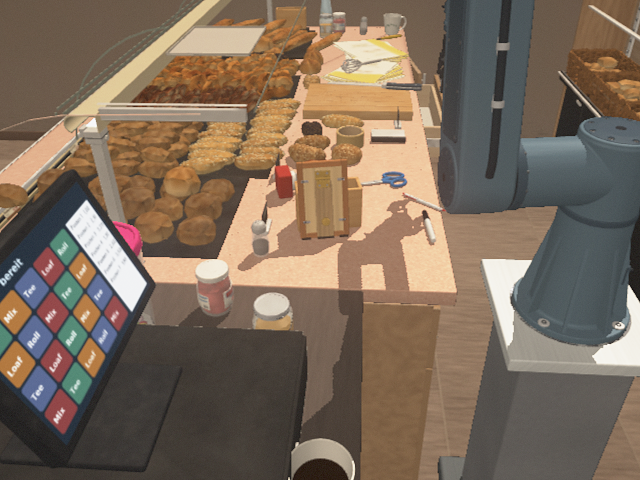

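View pics/a_top.png

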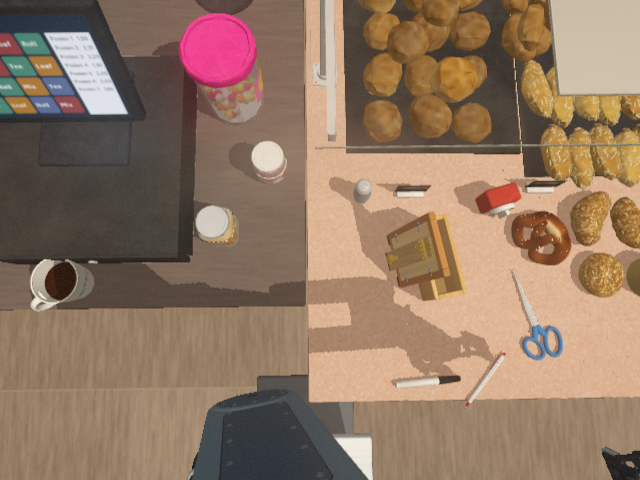

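The side view shows the sign's back at about (322,200), its box behind it, and the honey jar lid at (273,305). In the top view the sign is at (415,250), the honey jar lid at (213,222), and a red jar's lid at (268,158). I'll zoom in.

Run:
```python
from h import *
a=cv2.imread("pics/a_side.png")[150:250,280:380]; b=cv2.imread("pics/a_top.png")[205:305,375:475]
cv2.imwrite("pics/crop1.png",np.hstack([cv2.resize(x,(400,400),interpolation=cv2.INTER_CUBIC) for x in(a,b)]))
s,t=np.load("pics/a.npy",allow_pickle=True)
print("jar lid",onz(t,213,222,.11),two(t,(213,222),s,(273,302)))
print("redjar lid", onz(t,268,158,.09)); print("desk front",onz(t,200,305,0),onz(t,308,305,0),"split",onz(t,306,200,0))
```

```text
jar lid [0.58379197 0.14935539 0.11      ] (array([0.58416975, 0.14998432, 0.10719555]), np.float64(0.0003640233405889653))
redjar lid [0.72045428 0.04390554 0.09      ]
desk front [ 4.24499364e-01  1.98431822e-01 -1.11022302e-16] [ 0.42130768 -0.0336233   0.        ] split [ 0.65322837 -0.03148981  0.        ]
```

View pics/crop1.png

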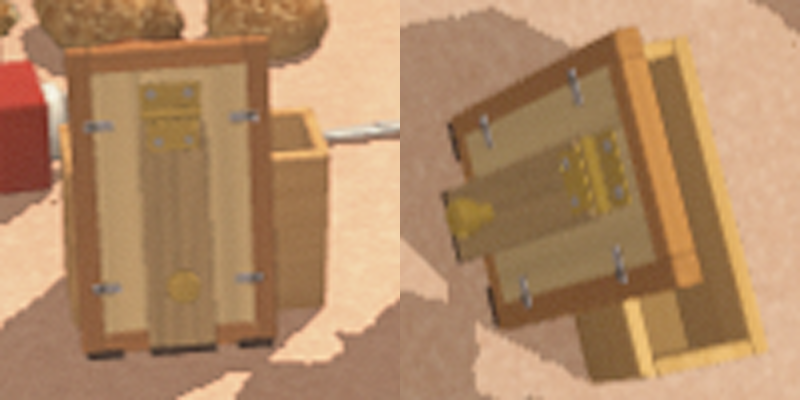

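Run:
```python
from h import *
s,t=np.load("pics/a.npy",allow_pickle=True)
S=lambda u,v:(280+u/4-.4,150+v/4-.4); T=lambda u,v:(375+(u-400)/4-.4,205+v/4-.4)
P={}
for n,a,b in [("topL",(68,49),(612,40)),("topR",(269,39),(672,290)),("botL",(86,354),(451,133)),("botR",(272,348),(496,325)),("knob",(183,287),(468,213)),("boxR",(326,153),(763,348)),("boxFR",(273,153),(650,377))]:
    P[n],e=two(s,S(*a),t,T(*b)); print(n,P[n].round(4),round(e,4))
y=(P["topR"]-P["topL"]); print(np.linalg.norm(y), np.linalg.norm(P["botR"]-P["botL"]))
z=(P["topR"]+P["topL"]-P["botR"]-P["botL"])/2; print(np.linalg.norm(z),np.degrees(np.arctan2(np.hypot(z[0],z[1]),z[2])),"tilt dir",np.degrees(np.arctan2(z[1],z[0])),"y dir",np.degrees(np.arctan2(y[1],y[0])))
yb=P["botL"]-P["botR"];print(np.degrees(np.arctan2(yb[1],yb[0])))
```

```text
topL [ 0.5796 -0.2545  0.1869] 0.0051
topR [ 0.4651 -0.2756  0.1858] 0.0019
botL [ 0.5689 -0.2093  0.0037] 0.0081
botR [ 0.4602 -0.2307 -0.0018] 0.0007
knob [ 0.5139 -0.2084  0.0551] 0.0013
boxR [ 0.4367 -0.352   0.0689] 0.0119
boxFR [ 0.4455 -0.285   0.1045] 0.0349
0.11645932482571023 0.11100614479674907
0.19096505307293773 13.847159743392487 tilt dir -80.18687654749098 y dir -169.54152540937886
11.141934367058084
```

The crop gives the sign's back corners at side (68,49), (269,39), (86,354), (272,348) and the knob at (183,287), matched to the top view. From these the sign's yaw is about -79.5°, its origin is near (0.515,-0.225), and the knob is near (0.513,-0.209,0.056).

```bash
cat >> h.py <<'E'
YAW=np.radians(-79.5)
f=np.array([np.cos(YAW),np.sin(YAW),0]); s=np.array([-f[1],f[0],0]); Z=np.array([0,0,1.])
KN=np.array([.513,-.209,.0565])
def cur():
    o=ctrl.get_obs(); q=np.array(o["eef_rot"]); return np.array(o["eef_pos"]),R.from_quat(q[[1,2,3,0]]),o
def frame(y,z): return R.from_matrix(np.c_[np.cross(y,z),y,z])
def go(p,Rt,lab="",base=None):
    p0,R0,_=base or cur(); r=(Rt*R0.inv()).as_rotvec()
    print(lab,"shift",((p-p0)/.05).round(3),"turn",r.round(3),"mm",round(np.linalg.norm(p-p0)*1e3),"deg",round(np.degrees(np.linalg.norm(r)),1))
def tz(pitch): b=np.radians(pitch); return np.cos(b)*f-np.sin(b)*Z
E
python3 - <<'E'
from h import *
Rk=frame(s,tz(50)); z=tz(50)
go(KN-.072*z,Rk,"pre"); go(KN+.008*z,Rk,"at"); go(np.array([.36,-.15,.27]),Rk,"via")
E
```

```text
pre shift [ 6.108  7.508 -2.376] turn [-0.659  0.373  1.34 ] mm 498 deg 88.2
at shift [ 6.295  6.496 -3.602] turn [-0.659  0.373  1.34 ] mm 487 deg 88.2
via shift [3.217 7.778 0.791] turn [-0.659  0.373  1.34 ] mm 423 deg 88.2
```

>>> {"name": "move_arm", "arguments": {
  "plan": [3.2,7.8,0.8,-0.66,0.37,1.34,3.2,7.8,0.8,-0.66,0.37,1.34,3.2,7.8,0.8,-0.66,0.37,1.34,3.2,7.8,0.8,-0.66,0.37,1.34,3.2,7.8,0.8,-0.66,0.37,1.34,3.2,7.8,0.8,-0.66,0.37,1.34,3.2,7.8,0.8,-0.66,0.37,1.34,3.2,7.8,0.8,-0.66,0.37,1.34,3.2,7.8,0.8,-0.66,0.37,1.34,3.2,7.8,0.8,-0.66,0.37,1.34],
  "grip": 42
}}

```text
time_s: 1.35
eef_pos: [0.3589, -0.1497, 0.2712]
eef_rot: [0.264, 0.602, 0.722, -0.217]
wrist_force: [0.3, -0.3, 0.0]
opening: 0.492
grasp_force: 0.0
```

Run:
```python
from h import *
Rk=frame(s,tz(50)); z=tz(50)
print(cur()[2]["q"].round(2))
go(KN-.072*z,Rk,"pre"); go(KN+.008*z,Rk,"at"); go(np.array([.36,-.15,.27]),Rk,"via")
```

```text
[-0.21 -0.42  2.22 -0.71  1.14 -0.16]
pre shift [ 2.914 -0.276 -3.19 ] turn [-0.002  0.004  0.001] mm 216 deg 0.3
at shift [ 3.101 -1.287 -4.416] turn [-0.002  0.004  0.001] mm 277 deg 0.3
via shift [ 0.023 -0.006 -0.024] turn [-0.002  0.004  0.001] mm 2 deg 0.3
```

>>> {"name": "move_arm", "arguments": {
  "plan": [1.5,0.4,-1.6,0,0,0,2.9,-0.1,-3.1,0,0,0,2.91,-0.28,-3.19,0,0,0,2.91,-0.28,-3.19,0,0,0,2.91,-0.28,-3.19,0,0,0,2.91,-0.28,-3.19,0,0,0,2.91,-0.28,-3.19,0,0,0]
}}

```text
time_s: 2.22
eef_pos: [0.5048, -0.1638, 0.1134]
eef_rot: [0.265, 0.601, 0.722, -0.217]
wrist_force: [0.4, -0.1, 0.6]
opening: 0.491
grasp_force: 0.0
```

Run:
```python
from h import *
S,T=snap("b")
a=cv2.imread("pics/b_side.png")[110:260,240:390]; b=cv2.imread("pics/b_top.png")[170:320,340:490]
cv2.imwrite("pics/crop2.png",np.hstack([cv2.resize(x,(400,400),interpolation=cv2.INTER_CUBIC) for x in(a,b)]))
Rk=frame(s,tz(50)); z=tz(50)
print(cur()[2]["q"].round(2))
go(KN-.072*z,Rk,"pre"); go(KN+.008*z,Rk,"at")
```

```text
[-0.17  0.23  2.   -0.91  0.86  0.25]
pre shift [-0.009 -0.001 -0.034] turn [-0.     0.006 -0.002] mm 2 deg 0.4
at shift [ 0.179 -1.012 -1.259] turn [-0.     0.006 -0.002] mm 81 deg 0.4
```

View pics/crop2.png

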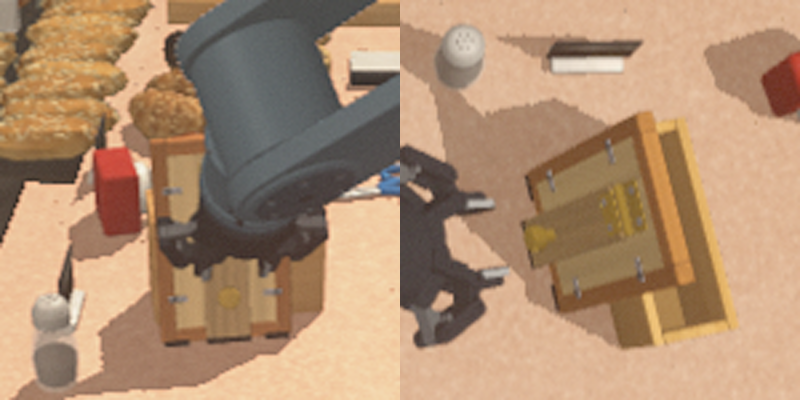

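The crop shows the open fingers above the knob. The tips are at side (204,270)/(262,268) and top (490,204)/(505,272); the knob is at (229,297) and (541,238).

Run:
```python
from h import *
S,T=np.load("pics/b.npy",allow_pickle=True)
k=.375;g=lambda u,v:(240+u*k-.3,110+v*k-.3);t=lambda u,v:(340+(u-400)*k-.3,170+v*k-.3)
for n,a,b in[("f1",(204,272),(492,204)),("f2",(262,271),(506,272)),("knob",(229,297),(541,238))]:
    P,e=two(S,g(*a),T,t(*b));print(n,P.round(4),round(e,4),"along s",(P@s).round(4))
print("tcp",cur()[0]@s,"KN",KN@s)
```

```text
f1 [ 0.5314 -0.1665  0.1069] 0.0012 along s 0.4922
f2 [ 0.482  -0.1755  0.1038] 0.0002 along s 0.442
knob [ 0.5126 -0.2104  0.0545] 0.0005 along s 0.4657
tcp 0.46676087060819227 KN 0.46632254275244994
```

>>> {"name": "move_arm", "arguments": {
  "plan": [0.09,-0.5,-0.63,0,0,0,0.14,-0.8,-1.0,0,0,0,0.17,-1.0,-1.25,0,0,0,0.17,-1.01,-1.27,0,0,0,0.17,-1.01,-1.27,0,0,0]
}}

```text
time_s: 2.95
eef_pos: [0.5136, -0.2137, 0.049]
eef_rot: [0.265, 0.6, 0.723, -0.217]
wrist_force: [-0.3, -0.6, 0.7]
opening: 0.492
grasp_force: 0.0
```

>>> {"name": "move_arm", "arguments": {
  "plan": [0,0,0,0,0,0,0,0,0,0,0,0,0,0,0,0,0,0,0,0,0,0,0,0,0,0,0,0,0,0,0,0,0,0,0,0],
  "grip": 8
}}

```text
time_s: 3.7
eef_pos: [0.5138, -0.2139, 0.0485]
eef_rot: [0.265, 0.6, 0.723, -0.217]
wrist_force: [2.9, -0.4, 3.7]
opening: 0.366
grasp_force: 59.2
```

Run:
```python
from h import *
S,T=snap("c")
a=cv2.imread("pics/c_side.png")[150:250,270:370]; b=cv2.imread("pics/c_top.png")[200:300,360:460]
cv2.imwrite("pics/crop3.png",np.hstack([cv2.resize(x,(400,400),interpolation=cv2.INTER_CUBIC) for x in(a,b)]))
o=cur()[2];print(o["opening"],o["grasp_force"],o["wrist_force"],o["torque"])
```

```text
0.36388305803662785 59.14894212037325 [3.07273773 0.28428475 2.55189348] [-0.05265556 -0.35586896  0.34291432]
```

View pics/crop3.png

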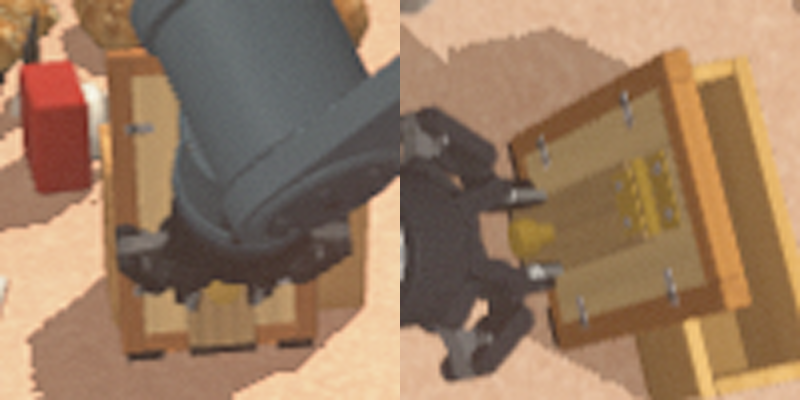

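The fingers at (540,195) and (560,270) went a little too deep and clamp the leg's edges. The knob at (525,238) sits behind the tips. I'll open, back off 6 mm and grip again.

>>> {"name": "move_arm", "arguments": {
  "plan": [0,0,0,0,0,0,0,0,0,0,0,0,0,0,0,0,0,0,-0.015,0.08,0.09,0,0,0,-0.015,0.08,0.09,0,0,0,-0.015,0.08,0.09,0,0,0],
  "grip": 44
}}

```text
time_s: 4.55
eef_pos: [0.5126, -0.2098, 0.053]
eef_rot: [0.264, 0.6, 0.723, -0.217]
wrist_force: [-0.6, 0.0, 0.3]
opening: 0.516
grasp_force: 0.0
```

>>> {"name": "move_arm", "arguments": {
  "plan": [0,0,0,0,0,0,0,0,0,0,0,0,0,0,0,0,0,0,0,0,0,0,0,0,0,0,0,0,0,0,0,0,0,0,0,0],
  "grip": 8
}}

```text
time_s: 5.3
eef_pos: [0.5125, -0.21, 0.0528]
eef_rot: [0.264, 0.6, 0.723, -0.217]
wrist_force: [0.2, -0.5, 0.4]
opening: 0.202
grasp_force: 58.5
```

Run:
```python
from h import *
H=np.array([.5205,-.2524,.1485]); p,_,_=cur()
for d in range(3,40,3):
    r=R.from_rotvec(s*np.radians(d)); print(d,((H+r.apply(p-H)-p)/.05).round(3),(s*np.radians(d)).round(3))
```

```text
3 [-0.018  0.097  0.048] [0.051 0.01  0.   ]
6 [-0.036  0.192  0.101] [0.103 0.019 0.   ]
9 [-0.053  0.284  0.159] [0.154 0.029 0.   ]
12 [-0.069  0.373  0.221] [0.206 0.038 0.   ]
15 [-0.085  0.458  0.289] [0.257 0.048 0.   ]
18 [-0.1    0.54   0.361] [0.309 0.057 0.   ]
21 [-0.114  0.618  0.437] [0.36  0.067 0.   ]
24 [-0.128  0.692  0.517] [0.412 0.076 0.   ]
27 [-0.141  0.762  0.601] [0.463 0.086 0.   ]
30 [-0.153  0.827  0.688] [0.515 0.095 0.   ]
33 [-0.165  0.888  0.779] [0.566 0.105 0.   ]
36 [-0.175  0.944  0.873] [0.618 0.115 0.   ]
39 [-0.184  0.995  0.97 ] [0.669 0.124 0.   ]
```

>>> {"name": "move_arm", "arguments": {
  "plan": [-0.018,0.097,0.048,0.051,0.01,0,-0.036,0.192,0.101,0.103,0.019,0,-0.053,0.284,0.159,0.154,0.029,0,-0.069,0.373,0.221,0.206,0.038,0,-0.085,0.458,0.289,0.257,0.048,0,-0.1,0.54,0.361,0.309,0.057,0,-0.114,0.618,0.437,0.36,0.067,0,-0.128,0.692,0.517,0.412,0.076,0,-0.141,0.762,0.601,0.463,0.086,0,-0.153,0.827,0.688,0.515,0.095,0]
}}

```text
time_s: 6.55
eef_pos: [0.504, -0.1681, 0.0868]
eef_rot: [0.067, 0.637, 0.766, -0.054]
wrist_force: [-2.3, -1.5, -0.1]
opening: 0.199
grasp_force: 58.7
```

>>> {"name": "move_arm", "arguments": {
  "plan": [-0.012,0.061,0.091,0.051,0.01,0,-0.012,0.061,0.091,0.051,0.01,0,-0.012,0.061,0.091,0.051,0.01,0]
}}

```text
time_s: 6.92
eef_pos: [0.5039, -0.1654, 0.0913]
eef_rot: [0.048, 0.638, 0.767, -0.038]
wrist_force: [-0.2, 1.2, -1.0]
opening: 0.199
grasp_force: 58.7
```

>>> {"name": "move_arm", "arguments": {
  "plan": [-0.01,0.056,0.094,0.051,0.01,0,-0.01,0.056,0.094,0.051,0.01,0,-0.01,0.056,0.094,0.051,0.01,0]
}}

```text
time_s: 7.3
eef_pos: [0.5039, -0.1627, 0.0963]
eef_rot: [0.029, 0.639, 0.768, -0.022]
wrist_force: [0.8, -0.2, -1.2]
opening: 0.199
grasp_force: 58.8
```

Run:
```python
from h import *
S,T=snap("d")
a=cv2.imread("pics/d_side.png")[130:260,260:390]; b=cv2.imread("pics/d_top.png")[190:320,340:470]
cv2.imwrite("pics/crop4.png",np.hstack([cv2.resize(x,(400,400),interpolation=cv2.INTER_CUBIC) for x in(a,b)]))
o=cur()[2];print(o["opening"],o["grasp_force"],o["wrist_force"],o["torque"],o["q"])
```

```text
0.2009950626678879 58.779308795928955 [ 1.32195312 -1.38469507 -0.91405628] [-0.00668513 -0.13759389  0.02142374] [-0.50397208  0.2242165   1.85773258 -0.06268644  1.0121697  -0.65529487]
```

View pics/crop4.png

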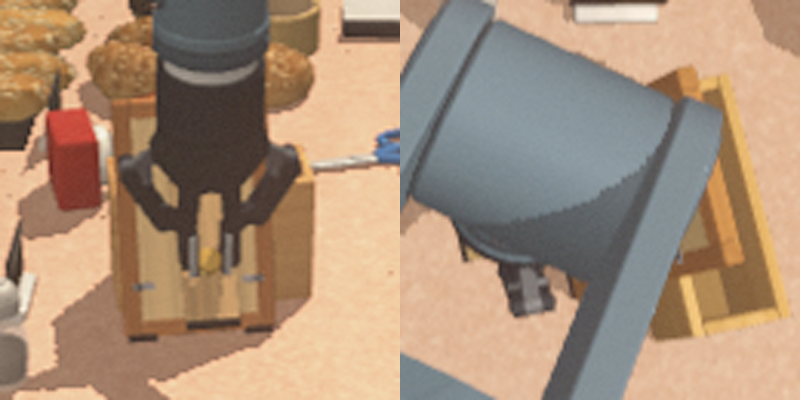

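The knob is held at (210,258), and the sign and box haven't moved. I'll go on to the stop, watching the force.

>>> {"name": "move_arm", "arguments": {
  "plan": [-0.006,0.035,0.064,0.035,0.006,0,-0.006,0.035,0.064,0.035,0.006,0,-0.006,0.035,0.064,0.035,0.006,0]
}}

```text
time_s: 7.78
eef_pos: [0.5034, -0.1611, 0.0996]
eef_rot: [0.015, 0.64, 0.768, -0.01]
wrist_force: [0.6, -0.4, -0.7]
opening: 0.202
grasp_force: 58.8
```

Run:
```python
from h import *
S,T=np.load("pics/d.npy",allow_pickle=True)
H=np.array([.5205,-.2524,.1485])
print("seen foot",(260+215*.325,130+322*.325))
for op in(30,33,36):
    a=np.radians(15+op); print(op,proj(S,H+.142*(-np.cos(a)*Z-np.sin(a)*f)))
print(cur()[2]["wrist_force"],cur()[2]["torque"])
```

```text
seen foot (329.875, 234.65)
30 [328.6267519  236.74974526]
33 [328.88659834 236.03060003]
36 [329.13309007 235.13811387]
[ 0.61580513 -0.39413761 -0.65819893] [0.05458155 0.1241125  0.07868213]
```

>>> {"name": "move_arm", "arguments": {
  "plan": [-0.008,0.05,0.1,0.052,0.01,0,-0.008,0.05,0.1,0.052,0.01,0,-0.008,0.05,0.1,0.052,0.01,0]
}}

```text
time_s: 8.15
eef_pos: [0.5029, -0.1583, 0.1043]
eef_rot: [-0.006, 0.64, 0.769, 0.007]
wrist_force: [0.7, 0.5, -2.2]
opening: 0.201
grasp_force: 58.8
```

Run:
```python
from h import *
snap("e"); print(cur()[2]["wrist_force"])
g={k:cv2.imread(f"pics/{k}_side.png").astype(np.float32).mean(2) for k in"abcde"}
# patch: left frame with top-left corner; bottom-left corner
for n,(r0,r1,c0,c1) in{"topL":(152,182,290,306),"botL":(225,245,292,312)}.items():
    for k in"bcde":
        print(n,k,cv2.matchTemplate(g[k][r0-6:r1+6,c0-6:c1+6],g["a"][r0:r1,c0:c1],5)[4:9,4:9].round(2).max(), np.subtract(cv2.minMaxLoc(cv2.matchTemplate(g[k][r0-6:r1+6,c0-6:c1+6],g["a"][r0:r1,c0:c1],5))[3],6), cv2.phaseCorrelate(g["a"][r0:r1,c0:c1].copy(),g[k][r0:r1,c0:c1].copy()))
```

```text
[ 1.13135337 -0.31901186 -2.96962514]
topL b 1.0 [0 0] ((-0.07233518385800508, -0.11111296673548132), 1.0384028911590577)
topL c 0.98 [0 0] ((0.025797714381194936, 0.369125150185333), 1.0558206871151925)
topL d 0.98 [0 0] ((-0.16990226633790328, 0.16867997960141956), 1.085101093351841)
topL e 0.9 [0 0] ((-0.44787333050264166, -0.24437414677614022), 0.7516057108839352)
botL b 0.99 [0 0] ((0.10501685679624018, 0.09385835777714746), 1.0125323963165282)
botL c 0.99 [0 0] ((-0.24020977377914932, 0.4053833608923014), 0.9794913923740387)
botL d 0.98 [0 1] ((0.21259183629506317, 1.3442091636196274), 0.9487599095702172)
botL e 0.46 [1 5] ((1.112296321454302, 4.731256520641277), 0.9054250299930573)
```

The sign's bottom edge shifted in the last step, so the leg is hard on its stop. I'll release and retreat up and away.

>>> {"name": "move_arm", "arguments": {
  "plan": [0,0,0,0,0,0,0,0,0,0,0,0,0,0,0,0,0,0,0,0,0,0,0,0,0,0.15,0.5,0,0,0,-0.1,0.5,1.2,0,0,0,-0.2,1.0,2.2,0,0,0,-0.4,1.8,3.2,0,0,0,-0.8,2.8,4.2,0,0,0,-1.2,3.6,4.2,0,0,0],
  "grip": 42
}}

```text
time_s: 9.5
eef_pos: [0.444, 0.0222, 0.3183]
eef_rot: [-0.003, 0.64, 0.768, 0.009]
wrist_force: [1.1, 0.6, 0.2]
opening: 0.489
grasp_force: 0.0
```

Run:
```python
from h import *
snap("f"); print(cur()[0],cur()[2]["q"])
a=cv2.imread("pics/f_side.png")[150:250,280:380]; b=cv2.imread("pics/f_top.png")[205:305,375:475]
cv2.imwrite("pics/crop5.png",np.hstack([cv2.resize(x,(400,400),interpolation=cv2.INTER_CUBIC) for x in(a,b)]))
```

```text
[0.44205414 0.02498749 0.316893  ] [-0.22714382 -0.19564916  1.80938178  0.01912896  1.52816916 -0.41498028]
```

View pics/crop5.png

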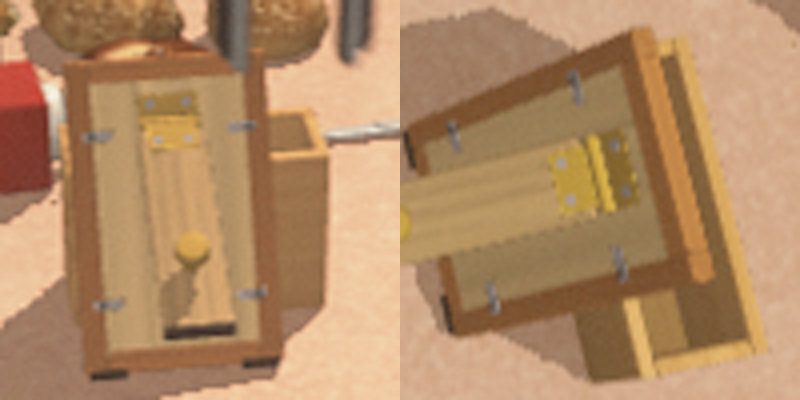

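The leg is open (knob at (193,248)) and the sign leans further. Its back corners are at side (65,65)/(266,52)/(86,374)/(278,366) and top (638,30)/(693,284)/(405,138)/(446,333).

Run:
```python
from h import *
s_,t=np.load("pics/f.npy",allow_pickle=True)
S=lambda u,v:(280+u/4-.4,150+v/4-.4); T=lambda u,v:(375+(u-400)/4-.4,205+v/4-.4)
P={}
for n,a,b in [("topL",(65,65),(638,30)),("topR",(266,52),(693,284)),("botL",(86,374),(405,138)),("botR",(278,366),(446,333))]:
    P[n],e=two(s_,S(*a),t,T(*b)); print(n,P[n].round(4),round(e,4))
mt=(P["topL"]+P["topR"])/2; mb=(P["botL"]+P["botR"])/2; z=mt-mb
print("topmid",mt,"botmid",mb,np.linalg.norm(z),"tilt",np.degrees(np.arctan2(np.hypot(z[0],z[1]),z[2])),"dir",np.degrees(np.arctan2(z[1],z[0])))
for a,b in(("topL","topR"),("botL","botR")):
    d=P[a]-P[b];print(np.degrees(np.arctan2(d[1],d[0])),np.linalg.norm(d))
print("rear top by height, tilt from z:",np.degrees(np.arccos((mt[2]-.005)/.19)))
```

```text
topL [ 0.586  -0.2713  0.1684] 0.0009
topR [ 0.4679 -0.2895  0.1705] 0.0003
botL [ 0.5661 -0.1835  0.0067] 0.0083
botR [ 0.4558 -0.2025  0.0043] 0.0005
topmid [ 0.52695016 -0.28040584  0.16947149] botmid [ 0.51095609 -0.19301979  0.00552254] 0.1864708817581784 tilt 28.451571749119214 dir -79.62808824397347
8.7300072666967 0.11941739277135709
9.745331325003445 0.11195246220287013
rear top by height, tilt from z: 30.044203792159596
```

```bash
cat >> h.py <<'E'
def sgn(yaw,tilt):  # tilt forward deg -> sign axes x,y,z
    M=(R.from_euler("ZY",[yaw,tilt],degrees=True)).as_matrix(); return M[:,0],M[:,1],M[:,2]
TOP=np.array([.528,-.2864,.166])
E
python3 - <<'E'
from h import *
x,y,z=sgn(-80,29); print(z)
Rg=frame(x,-z)
go(np.array([.53,-.31,.30]),Rg,"via"); go(TOP+.06*z,Rg,"pre"); go(TOP-.017*z,Rg,"at")
E
```

```text
[ 0.08418631 -0.47744427  0.87461971]
via shift [ 1.759 -6.7   -0.338] turn [ 0.308  0.48  -1.541] mm 347 deg 94.1
pre shift [ 1.82  -6.801 -1.968] turn [ 0.308  0.48  -1.541] mm 365 deg 94.1
at shift [ 1.69  -6.065 -3.315] turn [ 0.308  0.48  -1.541] mm 356 deg 94.1
```

>>> {"name": "move_arm", "arguments": {
  "plan": [1.76,-6.7,-0.3,0.308,0.48,-1.541,1.76,-6.7,-0.3,0.308,0.48,-1.541,1.76,-6.7,-0.3,0.308,0.48,-1.541,1.76,-6.7,-0.3,0.308,0.48,-1.541,1.76,-6.7,-0.3,0.308,0.48,-1.541,1.76,-6.7,-0.3,0.308,0.48,-1.541,1.76,-6.7,-0.3,0.308,0.48,-1.541,1.76,-6.7,-0.3,0.308,0.48,-1.541,1.76,-6.7,-0.3,0.308,0.48,-1.541,1.8,-6.8,-1.3,0.308,0.48,-1.541]
}}

```text
time_s: 10.85
eef_pos: [0.534, -0.3213, 0.2522]
eef_rot: [-0.248, 0.965, 0.081, -0.02]
wrist_force: [-0.3, 0.2, -0.9]
opening: 0.493
grasp_force: 0.0
```

Run:
```python
from h import *
x,y,z=sgn(-80,29); Rg=frame(x,-z)
print(cur()[0],cur()[2]["q"].round(2))
go(TOP+.06*z,Rg,"pre"); go(TOP-.017*z,Rg,"at")
snap("g")
g={k:cv2.imread(f"pics/{k}_side.png").astype(np.float32).mean(2) for k in"fg"}
for n,(r0,r1,c0,c1) in{"topL":(156,186,290,306),"botL":(230,250,292,312)}.items():
    print(n,np.subtract(cv2.minMaxLoc(cv2.matchTemplate(g["g"][r0-6:r1+6,c0-6:c1+6],g["f"][r0:r1,c0:c1],5))[3],6))
```

```text
[ 0.53397129 -0.32134734  0.25218549] [-0.86  0.54  1.17  0.26  1.86  0.56]
pre shift [-0.018  0.126 -0.674] turn [0.002 0.002 0.007] mm 34 deg 0.5
at shift [-0.148  0.861 -2.021] turn [0.002 0.002 0.007] mm 110 deg 0.5
topL [0 0]
botL [0 0]
```

>>> {"name": "move_arm", "arguments": {
  "plan": [-0.02,0.1,-0.67,0,0,0,-0.02,0.1,-0.67,0,0,0,-0.02,0.1,-0.67,0,0,0]
}}

```text
time_s: 11.32
eef_pos: [0.5325, -0.3139, 0.2178]
eef_rot: [-0.251, 0.964, 0.082, -0.022]
wrist_force: [-1.5, -1.1, 1.2]
opening: 0.492
grasp_force: 0.0
```

Run:
```python
from h import *
x,y,z=sgn(-80,29); Rg=frame(x,-z)
p=cur()[0];print(p,"offset normal to board mm",(p-TOP)@x*1e3,"along y",(p-TOP)@y*1e3)
go(TOP-.017*z,Rg,"at"); go(TOP+.02*z,Rg,"mid")
snap("h")
a=cv2.imread("pics/h_side.png")[120:250,270:400]; b=cv2.imread("pics/h_top.png")[190:320,360:490]
cv2.imwrite("pics/crop6.png",np.hstack([cv2.resize(x,(400,400),interpolation=cv2.INTER_CUBIC) for x in(a,b)]))
```

```text
[ 0.53245278 -0.3138513   0.21784863] offset normal to board mm -0.8157492854638603 along y -0.3817328210949948
at shift [-0.118  0.711 -1.334] turn [-0.002 -0.002  0.004] mm 76 deg 0.3
mid shift [-0.055  0.358 -0.687] turn [-0.002 -0.002  0.004] mm 39 deg 0.3
```

View pics/crop6.png

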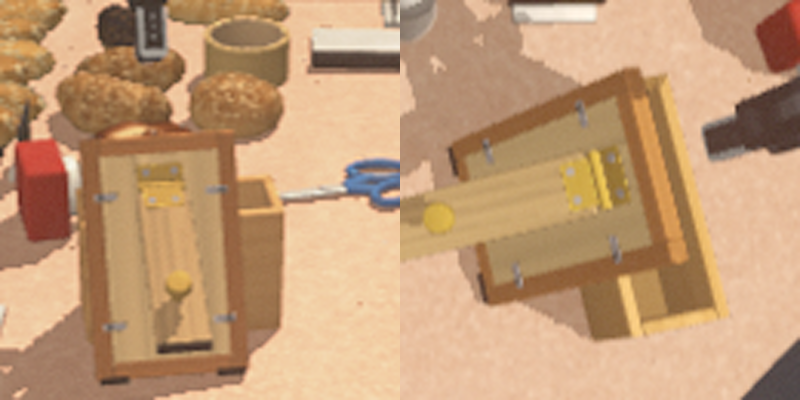

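In the crop the fingers hang beyond the top edge: the tip is at side (150,58) and top (708,142), while the sign's top strip is near (655,170). I'll check the projected poses.

Run:
```python
from h import *
S,T=np.load("pics/h.npy",allow_pickle=True)
x,y,z=sgn(-80,29); p=cur()[0]
k=130/400
fs=lambda q:((proj(S,q)-[270,120])/k).round(0); ft=lambda q:((proj(T,q)-[360,190])/k+[400,0]).round(0)
for n,q in[("tcp",p),("rear tip",p-.021*x+.004*z),("front tip",p+.021*x+.004*z),("TOP",TOP)]: print(n,fs(q),ft(q))
print("tip seen",two(S,(270+150*k,120+58*k),T,(360+308*k,190+142*k)))
```

```text
tcp [152.  60.] [732. 140.]
rear tip [154.  52.] [711. 142.]
front tip [150.  57.] [763. 136.]
TOP [157. 137.] [657. 163.]
tip seen (array([ 0.53181697, -0.29812359,  0.22644252]), np.float64(0.002622550171382087))
```

>>> {"name": "move_arm", "arguments": {
  "plan": [-0.03,0.18,-0.34,0,0,0,-0.055,0.35,-0.68,0,0,0,-0.08,0.5,-0.95,0,0,0,-0.1,0.62,-1.17,0,0,0,-0.115,0.71,-1.33,0,0,0,-0.115,0.71,-1.33,0,0,0,-0.115,0.71,-1.33,0,0,0]
}}

```text
time_s: 12.3
eef_pos: [0.5265, -0.2784, 0.1501]
eef_rot: [-0.251, 0.964, 0.082, -0.022]
wrist_force: [0.3, -0.2, 0.9]
opening: 0.494
grasp_force: 0.0
```

>>> {"name": "move_arm", "arguments": {
  "plan": [0,0,0,0,0,0,0,0,0,0,0,0,0,0,0,0,0,0,0,0,0,0,0,0,0,0,0,0,0,0,0,0,0,0,0,0],
  "grip": 4
}}

```text
time_s: 13.05
eef_pos: [0.5261, -0.2767, 0.1503]
eef_rot: [-0.253, 0.964, 0.083, -0.023]
wrist_force: [-1.6, 4.1, 4.9]
opening: 0.152
grasp_force: 58.1
```

>>> {"name": "move_arm", "arguments": {
  "plan": [0,0.03,0.15,0,0,0,0,0.06,0.4,0,0,0,0,0.1,0.9,0,0,0,0,0.2,1.6,0,0,0,0,0.3,2.4,0,0,0,0,0.5,3.2,0,0,0,0,0.7,3.9,0,0,0,0,0.8,4.2,0,0,0,0,0.8,4.4,0,0,0,0,0.8,4.4,0,0,0]
}}

```text
time_s: 14.3
eef_pos: [0.5262, -0.2383, 0.3692]
eef_rot: [-0.251, 0.964, 0.082, -0.023]
wrist_force: [-0.4, 0.4, -4.5]
opening: 0.144
grasp_force: 58.6
```

Run:
```python
from h import *
o=cur()[2]; print(o["q"].round(2),o["wrist_force"],o["opening"],cur()[0])
x,y,z=sgn(0,-19); Rg=frame(x,-z)
O=np.array([.592,.04,0]); tcp=O+np.array([0,0,.0023])+.173*z   # origin height: 7mm*sin19
print(tcp,z)
go(np.array([.50,0.0,.38]),Rg,"via"); go(tcp+[0,0,.06],Rg,"pre"); go(tcp,Rg,"at")
```

```text
[-0.79  0.35  1.2   0.31  2.    0.68] [-0.35081686  0.39752683 -4.49868264] 0.14410173999246229 [ 0.52624097 -0.2383182   0.36921583]
[0.53567671 0.04       0.16587471] [-0.32556815 -0.          0.94551858]
via shift [-0.525  4.766  0.216] turn [-0.585 -0.698  1.313] mm 240 deg 91.5
pre shift [ 0.189  5.566 -2.867] turn [-0.585 -0.698  1.313] mm 313 deg 91.5
at shift [ 0.189  5.566 -4.067] turn [-0.585 -0.698  1.313] mm 345 deg 91.5
```

>>> {"name": "move_arm", "arguments": {
  "plan": [-0.02,0.2,0.05,-0.03,-0.035,0.066,-0.05,0.5,0.1,-0.064,-0.077,0.144,-0.08,0.8,0.15,-0.105,-0.126,0.236,-0.12,1.1,0.2,-0.146,-0.175,0.328,-0.15,1.4,0.2,-0.187,-0.223,0.42,-0.2,1.7,0.2,-0.228,-0.272,0.512,-0.23,2.0,0.2,-0.269,-0.321,0.604,-0.26,2.4,0.2,-0.31,-0.37,0.696,-0.3,2.7,0.2,-0.345,-0.412,0.775,-0.33,3.0,0.2,-0.38,-0.454,0.853]
}}

```text
time_s: 15.55
eef_pos: [0.509, -0.0872, 0.3776]
eef_rot: [-0.017, 0.854, 0.516, 0.071]
wrist_force: [-0.4, 0.2, -3.8]
opening: 0.151
grasp_force: 58.7
```

Run:
```python
from h import *
o=cur()[2]; print(o["q"].round(2),o["wrist_force"],o["opening"],cur()[0])
x,y,z=sgn(0,-19); Rg=frame(x,-z)
go(np.array([.52,0.04,.38]),Rg,"via")
```

```text
[-0.49 -0.1   1.61  0.14  1.58 -0.  ] [-0.36008179  0.20566675 -3.82539906] 0.15069070924700353 [ 0.50895044 -0.08724553  0.37761266]
via shift [0.221 2.545 0.048] turn [-0.205 -0.247  0.457] mm 128 deg 32.0
```

>>> {"name": "move_arm", "arguments": {
  "plan": [0.03,0.4,0,-0.03,-0.036,0.066,0.06,0.8,0.02,-0.065,-0.078,0.145,0.1,1.2,0.03,-0.1,-0.12,0.224,0.13,1.6,0.04,-0.135,-0.163,0.3,0.17,2.0,0.05,-0.165,-0.2,0.37,0.2,2.3,0.05,-0.19,-0.23,0.425,0.22,2.54,0.05,-0.205,-0.247,0.457,0.22,2.54,0.05,-0.205,-0.247,0.457,0.22,2.54,0.05,-0.205,-0.247,0.457]
}}

```text
time_s: 16.68
eef_pos: [0.5208, 0.0387, 0.382]
eef_rot: [0.117, 0.698, 0.696, 0.118]
wrist_force: [-0.1, 0.1, -3.7]
opening: 0.147
grasp_force: 58.9
```

Run:
```python
from h import *
S,T=snap("i")
o=cur()[2]; print(o["q"].round(2),o["wrist_force"],o["opening"],cur()[0])
x,y,z=sgn(0,-19); Rg=frame(x,-z); O=np.array([.592,.04,0]); tcp=O+np.array([0,0,.0023])+.173*z
go(tcp+[0,0,.05],Rg,"pre"); go(tcp,Rg,"at")
a=cv2.imread("pics/i_side.png")[60:380,130:450]; b=cv2.imread("pics/i_top.png")[80:320,150:390]
cv2.imwrite("pics/crop7.png",np.hstack([cv2.resize(x,(400,400),interpolation=cv2.INTER_CUBIC) for x in(a,b)]))
```

```text
[-0.19 -0.27  1.78  0.07  1.31 -0.2 ] [-0.58903983 -0.23250583 -4.80349874] 0.14736102643203958 [0.52094324 0.03844643 0.38208808]
pre shift [ 0.295  0.031 -3.324] turn [-0.001  0.002  0.003] mm 167 deg 0.2
at shift [ 0.295  0.031 -4.324] turn [-0.001  0.002  0.003] mm 217 deg 0.2
```

View pics/crop7.png

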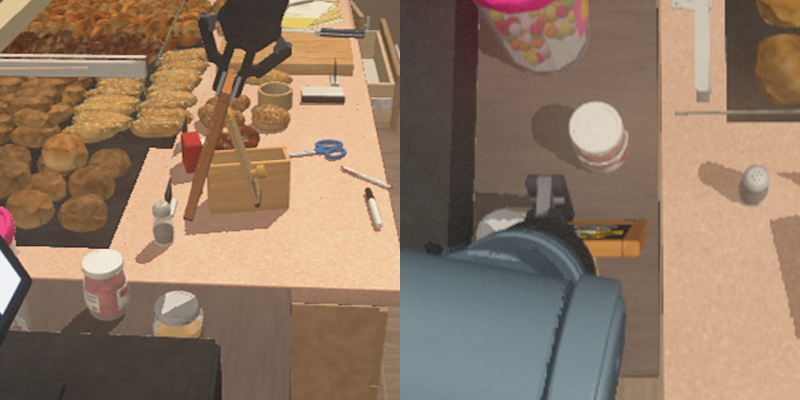

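The crop shows the sign edge-on. Its bottom is at (190,218), its top at (232,65) and the leg foot at (256,203); the jar lid is at (178,308), and the box is unmoved. I'll compare these with the predicted pose.

Run:
```python
from h import *
S,T=np.load("pics/i.npy",allow_pickle=True)
p,Rc,_=cur(); M=Rc.as_matrix(); x,y,z=M[:,1],M[:,0],-M[:,2]
O=p-.173*z
pt=lambda a,b,c:O+a*x+b*y+c*z
a=.63; foot=(-.011-.142*np.sin(a),.02,.15-.142*np.cos(a))
for n,q in[("bot rear +y",(-.007,.06,0)),("bot front +y",(.007,.06,0)),("top rear",(-.007,.06,.19)),("foot",foot)]:
    print(n,((proj(S,pt(*q))-[130,60])/.8).round(1), "z",pt(*q)[2].round(4),((proj(T,pt(*q))-[150,80])/.6+[400,0]).round(1))
im=cv2.imread("pics/i_side.png")[60:260,230:430]
cv2.imwrite("pics/crop8.png",cv2.resize(im,(800,600) if 0 else (600,600),interpolation=cv2.INTER_CUBIC))
```

```text
bot rear +y [188.3 220.1] z 0.2164 [530.8 228. ]
bot front +y [178.8 217.1] z 0.221 [530.2 214.6]
top rear [229.4 104.4] z 0.3959 [486.3 258.5]
foot [256.2 204.1] z 0.2209 [567.6 317.9]
```

View pics/crop8.png

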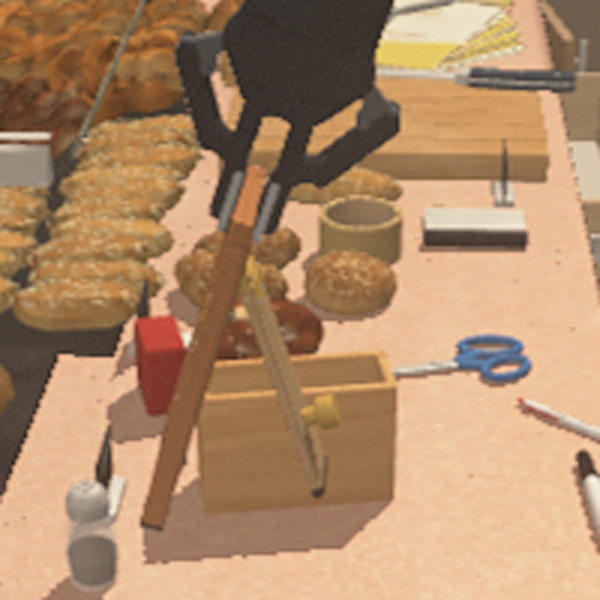

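The bottom corner (162,528), foot (318,493) and near top corner (252,243) in the crop agree with the prediction to a few mm, so I'll lower it.

>>> {"name": "move_arm", "arguments": {
  "plan": [0.1,0.03,-0.4,0,0,0,0.2,0.03,-1.0,0,0,0,0.3,0.03,-1.7,0,0,0,0.33,0.03,-2.4,0,0,0,0.33,0.03,-3.0,0,0,0,0.33,0.03,-3.5,0,0,0,0.33,0.03,-3.8,0,0,0,0.33,0.03,-3.9,0,0,0,0.33,0.03,-3.9,0,0,0,0.33,0.03,-3.9,0,0,0]
}}

```text
time_s: 18.02
eef_pos: [0.5381, 0.0404, 0.1885]
eef_rot: [0.118, 0.698, 0.696, 0.119]
wrist_force: [-0.7, -0.6, -4.6]
opening: 0.147
grasp_force: 58.9
```

Run:
```python
from h import *
S,T=snap("j")
o=cur()[2]; print(o["wrist_force"],o["torque"],cur()[0])
x,y,z=sgn(0,-19); Rg=frame(x,-z); O=np.array([.592,.04,0]); tcp=O+np.array([0,0,.0023])+.173*z
go(tcp,Rg,"at")
a=cv2.imread("pics/j_side.png")[200:350,180:380]
cv2.imwrite("pics/crop9.png",cv2.resize(a,(800,600),interpolation=cv2.INTER_CUBIC))
```

```text
[ 0.51107421  0.95822982 -4.58377979] [-0.0377856   0.47512529 -0.01871404] [0.53794397 0.04043974 0.1882325 ]
at shift [-0.045 -0.009 -0.447] turn [-0.001  0.005  0.002] mm 22 deg 0.3
```

View pics/crop9.png

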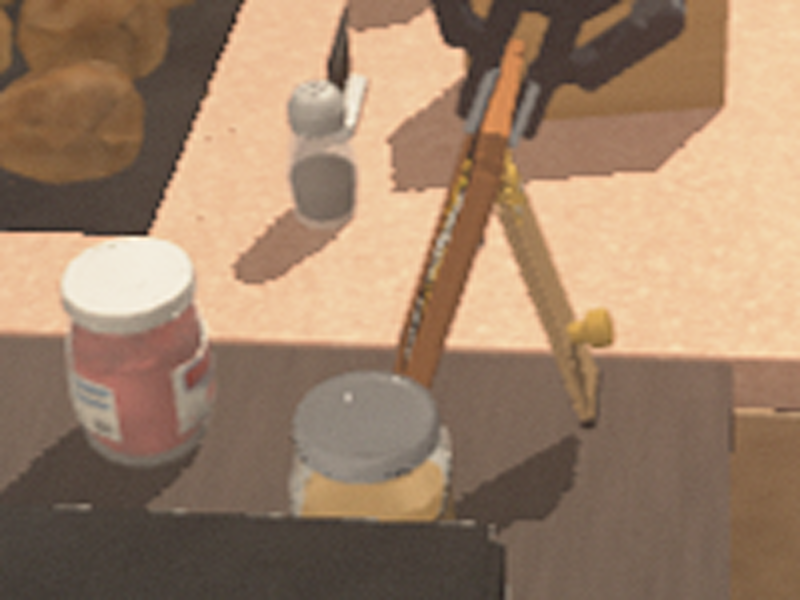

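The sign hangs about 22 mm above the desk. Its leg foot is at (588,420), and its bottom is hidden behind the honey jar's lid at (365,425), clear of the jar. I'll lower it gently.

>>> {"name": "move_arm", "arguments": {
  "plan": [0,0,-0.1,0,0,0,0,0,-0.2,0,0,0,0,0,-0.27,0,0,0,0,0,-0.32,0,0,0,0,0,-0.35,0,0,0,0,0,-0.37,0,0,0,0,0,-0.37,0,0,0,0,0,-0.37,0,0,0]
}}

```text
time_s: 19.12
eef_pos: [0.5374, 0.0405, 0.1688]
eef_rot: [0.118, 0.698, 0.697, 0.118]
wrist_force: [-0.2, 0.3, -3.9]
opening: 0.146
grasp_force: 58.9
```

>>> {"name": "move_arm", "arguments": {
  "plan": [0,0,-0.02,0,0,0,0,0,-0.03,0,0,0,0,0,-0.04,0,0,0,0,0,-0.04,0,0,0]
}}

```text
time_s: 19.62
eef_pos: [0.5376, 0.0405, 0.167]
eef_rot: [0.118, 0.698, 0.697, 0.118]
wrist_force: [-1.5, -0.1, -0.3]
opening: 0.147
grasp_force: 59.6
```

>>> {"name": "move_arm", "arguments": {
  "plan": [0,0,-0.01,0,0,0,0,0,-0.02,0,0,0,0,0,-0.03,0,0,0,0,0,-0.03,0,0,0]
}}

```text
time_s: 20.12
eef_pos: [0.5385, 0.0404, 0.167]
eef_rot: [0.119, 0.698, 0.697, 0.119]
wrist_force: [-5.5, 0.2, 9.8]
opening: 0.143
grasp_force: 61.9
```

>>> {"name": "move_arm", "arguments": {
  "plan": [0,0,0.02,0,0,0,0,0,0.02,0,0,0]
}}

```text
time_s: 20.38
eef_pos: [0.5379, 0.0404, 0.167]
eef_rot: [0.118, 0.698, 0.697, 0.118]
wrist_force: [-3.9, -1.0, 5.5]
opening: 0.149
grasp_force: 60.7
```

>>> {"name": "move_arm", "arguments": {
  "plan": [0,0,0,0,0,0,0,0,0,0,0,0,0,0,0,0,0,0,0,0,0,0,0,0],
  "grip": 24
}}

```text
time_s: 20.88
eef_pos: [0.5373, 0.0406, 0.166]
eef_rot: [0.117, 0.698, 0.697, 0.118]
wrist_force: [-1.0, -0.2, 0.0]
opening: 0.278
grasp_force: 0.0
```

Run:
```python
from h import *
S,T=snap("k")
print(cur()[2]["wrist_force"])
a=cv2.imread("pics/k_side.png")[200:350,180:380]
b=cv2.imread("pics/j_side.png")[200:350,180:380]
cv2.imwrite("pics/crop10.png",cv2.resize(a,(800,600),interpolation=cv2.INTER_CUBIC))
# predicted pixels standing, in crop coords
x,y,z=sgn(0,-19); O=np.array([.592,.04,.0023])
for n,q in[("topR near",(-.007,.06,.19)),("foot",(-.011-.142*np.sin(.63),.02,.15-.142*np.cos(.63)))]:
    print(n,((proj(S,O+q[0]*x+q[1]*y+q[2]*z)-[180,200])*4).round())
```

```text
[ 0.26144895  0.63978171 -0.68451334]
topR near [511. 217.]
foot [591. 454.]
```

>>> {"name": "move_arm", "arguments": {
  "plan": [0,0,0,0,0,0,0,0,0,0,0,0,-0.1,0,0.29,0,0,0,-0.23,0,0.67,0,0,0,-0.4,0,1.16,0,0,0,-0.6,0,1.74,0,0,0,-0.8,0,2.5,0,0,0,-1.2,0,3.3,0,0,0,-2.0,-0.5,4.0,0,0,0,-2.6,-1.2,4.2,0,0,0],
  "grip": 42
}}

```text
time_s: 22.22
eef_pos: [0.4065, -0.0191, 0.3802]
eef_rot: [0.12, 0.696, 0.698, 0.119]
wrist_force: [-0.2, -2.2, 1.2]
opening: 0.492
grasp_force: 0.0
```

>>> {"name": "move_arm", "arguments": {
  "plan": [0,-1.0,0,0,0,0,0,-2.0,0,0,0,0,0,-3.0,0,0,0,0,0,-3.5,0,0,0,0,0,-3.5,0,0,0,0]
}}

```text
time_s: 22.85
eef_pos: [0.4067, -0.1957, 0.3767]
eef_rot: [0.118, 0.699, 0.696, 0.118]
wrist_force: [-0.2, 0.2, 1.1]
opening: 0.493
grasp_force: 0.0
```

Run:
```python
from h import *
S,T=snap("l")
print(cur()[0])
a=cv2.imread("pics/l_side.png")[220:340,220:340]
b=cv2.imread("pics/l_top.png")[150:300,170:320]
cv2.imwrite("pics/crop11.png",np.hstack([cv2.resize(x,(400,400),interpolation=cv2.INTER_CUBIC) for x in(a,b)]))
```

```text
[ 0.40707395 -0.19389987  0.37665278]
```

View pics/crop11.png

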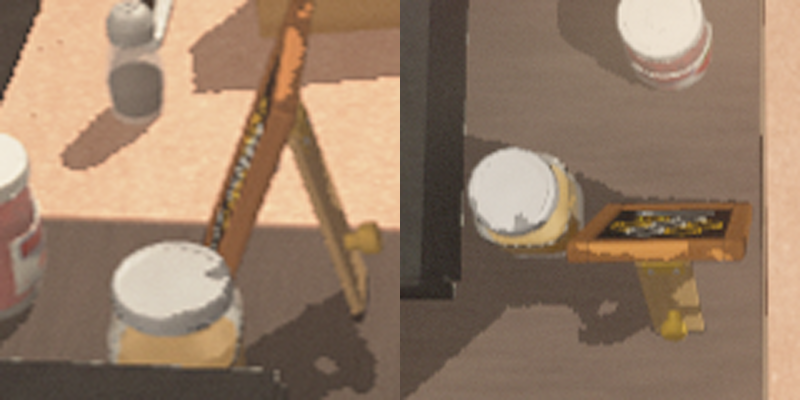

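The sign stands free on its edge and leg beside the jar, in top view from (570,262) to (750,204), with the jar lid at (512,190). I'll do one quick number check and then hand in.

Run:
```python
from h import *
S,T=np.load("pics/l.npy",allow_pickle=True)
t=lambda u,v:(170+(u-400)*.375-.3,150+v*.375-.3)
print("jar",onz(T,*t(512,191),.11),"front bottom -y",onz(T,*t(752,203),.005),"top rear +y",onz(T,*t(569,263),.18),"top rear -y",onz(T,*t(745,261),.18))
print(ctrl.hand_in())
```

```text
jar [0.58517651 0.15193692 0.11      ] front bottom -y [ 0.59383538 -0.0215977   0.005     ] top rear +y [0.52115268 0.09635127 0.18      ] top rear -y [ 0.52096545 -0.02202378  0.18      ]
the job is handed in; nothing more can be done
None
```

The job is handed in: the sign's leg is folded out to its stop and the sign stands free on the desk, about 18 mm from the honey jar on the side away from the till, in line with it and facing the customers, with the jar and box where they were; opening the leg did slide the sign's bottom back about 3 cm against the box, but it did not fall.

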